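# Plant the test-reading stand in its brush-sealed dock

### The job

Take the small test-reading stand out of its parking block and plant it in the docking base: its pin goes into the socket hole hidden under the square brush seal, which you have to find by gently sliding the pin tip about over the plate under the bristles. Push it fully home, so that the stand's round collar sits flat on the dock's cover, without ever pressing hard on the dock, then let go; leave everything else on the table where it is.

Things in the scene. Friction and masses are not known exactly. Their poses are not given: they have to be found in the camera images.
- stand: Test-reading stand, loose, 0.2 to 0.4 kg. Bottom up: steel pin 14 mm in diameter, 30 mm long; round aluminium collar 68 mm in diameter, 8 mm thick; white column 36 mm along x, 24 mm along y, from 38 to 108 mm above the pin's tip. Sloping card ledge 84 mm wide low on its +x face, small block low on its -x face. Origin: centre of the pin's tip, z up the pin. Starts upright in the parking block.
- stand_tip (a point): Centre of the pin's tip face (the stand's origin). The tip has a 1.3 mm chamfer. The collar's underside is 30 mm above it.
- stand_grip (a point): Point on the column's axis 90 mm above the pin's tip: grip here, fingers closing along the stand's y across the 24 mm width. Ledge and block stay below 68 mm above the tip, so the column is clear above that.
- park: Parking block, fixed: grey, 80 x 80 mm, 42 mm high, on a 100 x 100 mm foot 6 mm thick. A 22 mm square hole 36 mm deep in its top takes the pin loosely, the collar resting on the block; lift the stand straight up 35 mm or more to clear it. Origin at the centre of its underside, z up.
- dock: Docking base, fixed: pale box 120 x 120 mm (126 mm at its foot), 46 mm high, with a 4 mm thick bare aluminium cover. In the cover's middle is a 50 x 50 mm square opening filled by grey bristles that give no resistance; the socket plate lies under them. Anything over 40 N between stand and dock, in any direction, is too hard. Origin at the centre of the underside, z up, sides along x and y.
- dock_top (a point): Centre of the brush opening, level with the top of the cover (46 mm above the table), axes as the dock. Home: collar flat on the cover, pin tip 30 mm below this level, wherever the hole lies.
- dock_plate (a point): Centre of the opening at the height of the flat steel socket plate, 4 mm below the cover's top. The plate has one blind hole, 15.5 mm in diameter, 30 mm deep, never in the middle: its centre is 4 to 9 mm from here, in any direction, and cannot be seen. Pressed, the plate gives from about 2 N, 1 mm per newton, and stops after 6 mm (8 N). When the pin drops in, the force vanishes.
- dropper_a: Small white dropper bottle, 24 mm in diameter, 62 mm high, standing between dock and parking block. Leave it alone. Origin under its centre.
- dropper_b: A second dropper bottle, the same, a little farther away from the robot. Leave it alone.
- cassette_a: White rapid-test cassette 70 x 21 x 5 mm lying on the table near the robot. Leave it alone. Origin under its centre.
- cassette_b: A second test cassette, the same. Leave it alone.
- cup: Clear plastic cup, 72 mm across the rim, 80 mm high, at the far side of the table. Leave it alone. Origin under its centre.
- spirit: Clear plastic bottle of hand spirit, 60 mm in diameter, 130 mm high, at the far side. Leave it alone. Origin under its centre.
- glove_box: Carton of gloves 110 x 230 x 80 mm at the far side. Leave it alone. Origin under its centre.
Not all that is in view belongs to the job. Leave any green or orange look-alike of the dock alone.

How it is judged:
By the outcome, as a careful person would: the job done as asked, in the order asked, and still so for the second after the job is handed in, with the robot touching nothing.
It also fails if it takes over 64 s, if anything falls off the work surface, if the arm or the gripper's body presses on something with over 40 N, if the wrist force passes 120 N, or if a joint passes its speed limit or range.

### The arm

A 6-joint arm with a two-finger parallel gripper is mounted at the origin on the work surface. World frame = base frame: x ahead of the robot, y to its left, z up, the work surface at z = 0. Lengths are in m, angles in rad, forces in N, time in s.
With the tool pointing down it reaches from about 0.35 to 1 m from the base axis. Payload 7.1 kg.
Tool frame: the origin (TCP) lies on the centre line of the jaws, within the pads' length; the fingertips stand 8 mm ahead of it and the grasp point (between the pads) lies 11 mm behind it; z points along the fingers, y is the line along which they close (so a half turn about z gives the same grasp; the last joint's range is limited). The gripper opens to 85 mm and grips with 20 to 120 N. Pads are 22 mm wide; open, the fingers measure 114 mm over their backs; the gripper's body (76 mm by 85 mm) begins 54 mm behind the grasp point. The pads swing forward as they close: fully open they stand 13 mm farther back than shut.
Start: joints at [1.083, 0.423, 1.63, -0, 1.089, -0.019], TCP at [0.282, 0.558, 0.207] pointing down, gripper open.
Joint ranges: [-3, 3], [-0.9, 2.11], [0.09, 2.58], [-1.31, 4.45], [0.11, 2.69], [-2.54, 2.54]. Speed limits (rad/s): [2.39, 2.39, 3.01, 3.14, 3.14, 3.14].

### API

Orientations are given as [roll, pitch, yaw] about the fixed x, y, z axes, in that order (R = Rz(yaw) Ry(pitch) Rx(roll)).
In Python, from plant import read_state, viewer, ticket gives the robot as it stands.
- The arm moves only by the tool play_rows, never from a script. Its argument "targets" is text: rows parted by semicolons, each of 5 numbers parted by spaces: the finger opening in mm, from 0 to 85.4, then the shift along the world's x, y, z in mm, then the turn about the world's z in rad. A call has 1 to 5 rows; each row is the pose to reach, as a shift and turn from the pose commanded when the call began; what a row does not reach only later rows make up. A row lasts 1/8 s, in which the tool goes at most 62.5 mm and 10.7 degrees, less where a joint would pass 70% of its speed; a pose out of reach is approached as far as the arm can. A call with a gripper value outside its range is refused whole. The fingers move at their own pace and stop on an object; "grip_force" is the grip in N (left out, the last holds). Time passes only in rows, so rows that repeat a pose let the fingers close. It gives the time, the measured TCP pose, the force, the opening and the grip force at its end, in the units of the state.
- read_state(): the state, without advancing time (a new reading comes with each control period).
- viewer.snapshot(name): name is "scene" or "top" or "wrist"; returns (picture, depth): 480x640x3 uint8, red, green, blue; 480x640 float32, m along the optical axis (not along the pixel's ray), 0 where there is no reading.
- viewer.camera_params(name): a dict with "K" (3x3 intrinsics, pixels), "xyz" and "attitude" of the camera in the world. Camera axes: x right, y down, z forward; pixel columns grow to the right and rows downward; lengths in m; the calibration is good to about 2 mm. A picture is of the moment at which its call begins: read the wrist's pose just before it. camera_params takes no time and is no camera call; for the wrist camera it gives the pose at the moment of the call.
- ticket.close_job(): hands the job in; it is judged then, once.
Trained networks look in the newest picture that a camera, given by its name, has taken for a name from the list of things; names that differ only in an ending like _2 or _b are one class to them, and where a whole thing is asked for, a point or a joint stands for the part that bears it (a point fixed in the world has none). Each returns a list of dicts, best first, with "p" (0 to 1); they miss things now and then, are a little off and sometimes report something else, mostly with a low value. They report only what shows in the picture. A call takes as long as a camera call. They do not tell look-alikes from the thing itself.
- viewer.cut_out(label, camera): "mask" (480x640 bool, what is visible of it) and "extent" ([centre column, centre row, width, height] in pixels, round what is visible of it).
The state is a dict: "time": time; "joint_positions": joint angles; "joint_velocities": joint speeds; "tau": joint torques, N m; "ee_pos": TCP position; "eef_rot": TCP orientation; "wrist_force": force on the tool from outside, world axes, zero at the start; "moment": the same for the moment, N m; "finger_gap": finger opening in m; "finger_force": force on a finger pad.
Only numpy, scipy, OpenCV 4.12 (cv2) and the standard library are available. Lean on these libraries where they do the work, as an engineer would, in place of code of your own. Each camera call takes 0.05 s, during which the arm holds its last target. There are 200 camera calls.

## Working session

There is one attempt and no reset: what is moved stays moved. The work goes in short steps, Python scripts to look and compute and a tool call to move; the robot and the scene stay as the last step left them, time stands still between calls to the robot, and variables do not carry over. Pictures are saved under pics/ and viewed, at most 10 in all, crops included, and the job is handed in when it is done.

Besides the shell and the picture viewer there is one more tool, called as name(argument=value, ...) on one line, values as JSON. play_rows: Moves the arm, as the interface text tells. Its arguments: {"type":"object","properties":{"targets":{"type":"string"},"grip_force":{"type":"number"}},"required":["targets"]}

```bash
mkdir -p pics
cat > h.py <<'E'
import numpy as np, cv2
from scipy.spatial.transform import Rotation as R
from plant import read_state, viewer, ticket
def cloud(name):
    p=viewer.camera_params(name); pic,d=viewer.snapshot(name)
    K=np.array(p["K"]); a=np.array(p["attitude"])
    M=a if a.shape==(3,3) else R.from_euler('xyz',a).as_matrix()
    v,u=np.mgrid[:480,:640]
    c=np.stack([(u-K[0,2])/K[0,0]*d,(v-K[1,2])/K[1,1]*d,d],-1)
    return pic,d,c@M.T+np.array(p["xyz"])
def save(n,pic): cv2.imwrite(f"pics/{n}.png",cv2.cvtColor(pic,cv2.COLOR_RGB2BGR))
E
python3 - <<'E'
from h import *
s=read_state(); print({k:np.round(v,3) for k,v in s.items()})
both=[]
for n in ("top","scene"):
    pic,d,W=cloud(n); both.append(pic)
    print(n,viewer.camera_params(n))
    for l in ("stand","park","dock","dropper_a","cassette_a","cup"):
        for r in viewer.cut_out(l,n)[:4]:
            m=r["mask"]&(d>0); P=W[m]
            print(l,round(r["p"],2),np.round(r["extent"]),np.round(np.median(P,0),3),np.round(P.min(0),3),np.round(P.max(0),3)) if len(P) else 0
    np.save(f"{n}.npy",W)
    save(n,pic)
E
```

```text
{'time': np.float64(0.0), 'joint_positions': array([ 1.083,  0.424,  1.631,  0.   ,  1.089, -0.019]), 'joint_velocities': array([ 0.001,  0.001, -0.   , -0.001,  0.001, -0.   ]), 'tau': array([ 1.0000e-03, -5.5737e+01, -2.8176e+01, -0.0000e+00,  7.0000e-03,
       -0.0000e+00]), 'ee_pos': array([0.282, 0.557, 0.206]), 'eef_rot': array([-3.14 , -0.   ,  2.673]), 'wrist_force': array([ 0.692, -0.458, -0.843]), 'moment': array([-0.044,  0.048, -0.053]), 'finger_force': np.float64(0.0), 'finger_gap': np.float64(0.086)}
top {'K': array([[526.62963093,   0.        , 308.67821826],
       [  0.        , 526.62963093, 244.23499072],
       [  0.        ,   0.        ,   1.        ]]), 'xyz': array([0.36033177, 0.01769357, 1.07853174]), 'attitude': array([-2.96221041, -0.0122285 , -1.58302477])}
stand 0.78 [196. 228.  44.  39.] [0.577 0.215 0.065] [ 0.543  0.179 -0.002] [0.631 0.278 0.123]
park 0.96 [201. 234.  47.  51.] [0.547 0.193 0.011] [ 0.527  0.168 -0.003] [0.632 0.274 0.058]
dock 0.94 [195. 332.  80.  76.] [0.376 0.224 0.045] [ 0.305  0.155 -0.004] [0.451 0.31  0.051]
dock 0.8 [429. 2
[... 1177 characters left out ...]
dock 0.57 [456. 313.  96.  81.] [0.393 0.241 0.045] [ 0.271  0.125 -0.004] [0.454 0.301 0.05 ]
dock 0.56 [353. 185.  66.  50.] [ 0.288 -0.209  0.044] [ 0.166 -0.361 -0.004] [ 0.348 -0.154  0.051]
dropper_a 0.64 [347. 259.  10.  20.] [0.467 0.003 0.031] [ 0.45  -0.013 -0.001] [0.475 0.011 0.064]
dropper_a 0.59 [302. 276.  14.  23.] [ 0.575 -0.006  0.035] [ 0.561 -0.02   0.005] [0.585 0.001 0.065]
cassette_a 0.71 [399. 278.  34.  16.] [0.393 0.087 0.004] [ 0.349  0.066 -0.003] [0.429 0.099 0.009]
cassette_a 0.71 [344. 228.  27.  11.] [ 0.389 -0.124  0.005] [ 0.354 -0.138 -0.001] [ 0.42  -0.113  0.009]
cup 0.75 [225. 327.  35.  54.] [0.765 0.033 0.053] [ 0.709 -0.069 -0.001] [0.799 0.067 0.083]
```

View pics/top.png

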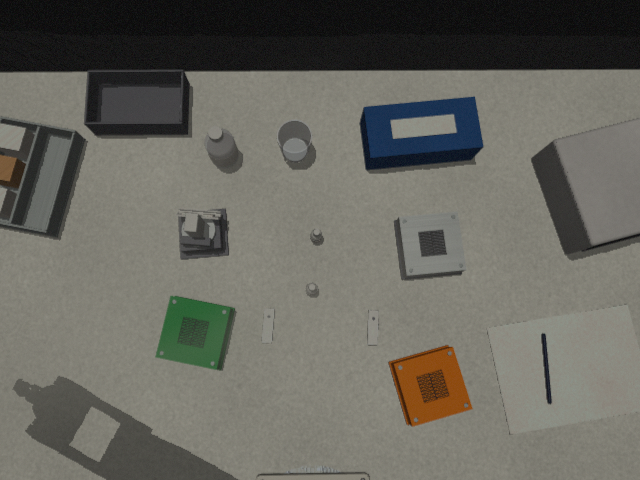

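View pics/scene.png

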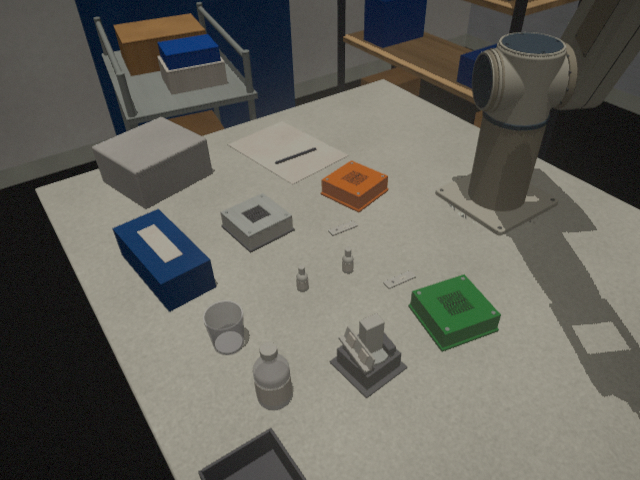

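Dock candidates in the top picture are the pale box (431,244), the green one (195,332) and the orange one (431,385); the pale aluminium one is the dock. The stand shows only in the parking block, at top (200,230) and scene (370,340). Next I'll measure it and check with a close crop.

Run:
```python
from h import *
def ray(name,uv,z):
    p=viewer.camera_params(name);K=p["K"];M=R.from_euler('xyz',p["attitude"]).as_matrix()
    uv=np.atleast_2d(uv).astype(float)
    r=np.c_[(uv-[K[0,2],K[1,2]])/[K[0,0],K[1,1]],np.ones(len(uv))]@M.T
    return p["xyz"]+r*((z-p["xyz"][2])/r[:,2])[:,None]
crops=[]
for n in ("top","scene"):
    W=np.load(n+".npy"); pic=cv2.cvtColor(cv2.imread(f"pics/{n}.png"),cv2.COLOR_BGR2RGB); g=pic.mean(-1)
    D=(np.hypot(W[...,0]-.543,W[...,1]+.239)<.09)&(abs(W[...,2]-.046)<.008)
    med=np.median(g[D]); 
    v,u=np.nonzero(D); Q=ray(n,np.c_[u,v],.046)
    r=cv2.minAreaRect(Q[:,:2].astype(np.float32)*1000); print(n,"cover",r,np.median(W[D][:,2]))
    sel=(np.hypot(*(Q[:,:2]-np.array(r[0])/1000).T)<.042)&(g[D]<.65*med); Qd=Q[sel,:2].astype(np.float32)*1000
    print("opening",len(Qd),cv2.minAreaRect(Qd),Qd.mean(0))
    S=(np.hypot(W[...,0]-.575,W[...,1]-.22)<.1)
    T=S&(W[...,2]>.105); print("stand top z",np.percentile(W[T][:,2],[10,50,90]))
    z=np.median(W[T][:,2]); T=S&(abs(W[...,2]-z)<.006)
    v,u=np.nonzero(T); Q=ray(n,np.c_[u,v],z)[:,:2]*1000; print("col top",len(Q),cv2.minAreaRect(Q.astype(np.float32)),Q.mean(0), W[T].mean(0))
    B=S&(abs(W[...,2]-.042)<.012); print("z hist",np.histogram(W[S][:,2],bins=np.arange(-.006,.13,.004)))
    c=(160,185,80,80) if n=="top" else (320,300,100,100)
    crops.append(cv2.resize(pic[c[1]:c[1]+c[3],c[0]:c[0]+c[2]],(380,380),interpolation=cv2.INTER_CUBIC))
save("crop",np.clip(np.hstack(crops).astype(float)*1.6,0,255).astype(np.uint8))
```

```text
top cover ((547.1845092773438, -242.48410034179688), (120.63719940185547, 121.96111297607422), 4.999218940734863) 0.04454219989178254
opening 601 ((548.0074462890625, -243.8497314453125), (49.668174743652344, 50.16267776489258), 4.634219169616699) [ 547.99384 -243.86008]
stand top z [0.1141511  0.11880702 0.12104169]
col top 259 ((577.589111328125, 222.55227661132812), (25.015331268310547, 36.79399490356445), 86.800537109375) [577.54845014 222.56087356] [0.57755393 0.22256816 0.11876679]
z hist (array([1369, 3009,  698,  176,   22,   20,   21,   35,   18,   20,   42,
        271,  127,  154,  122,  121,   96,  186,   83,   27,   71,   33,
         11,   13,   15,    9,   16,   11,   13,   13,   79,  168,    7]), array([-0.006, -0.002,  0.002,  0.006,  0.01 ,  0.014,  0.018,  0.022,
        0.026,  0.03 ,  0.034,  0.038,  0.042,  0.046,  0.05 ,  0.054,
        0.058,  0.062,  0.066,  0.07 ,  0.074,  0.078,  0.082,  0.086,
        0.09 ,  0.094,  0.098,  0.102,  0.106,  0.11 ,  0.114,  0.118,
        0.122,  0.126]))
scene cover ((551.5645751953125, -239.7330322265625), (125.3852920532
[... 262 characters left out ...]
(581.8296508789062, 224.2233123779297), (27.610898971557617, 39.36117172241211), 86.86575317382812) [581.8017799  224.26088772] [0.5818779  0.22434866 0.11900983]
z hist (array([ 363, 3772,  647,  299,   81,   86,   91,   80,   92,   95,   89,
        267,  164,   97,  107,  205,  197,  173,  144,   99,  182,   78,
         34,   41,   39,   39,   36,   41,   38,   39,   53,  218,    8]), array([-0.006, -0.002,  0.002,  0.006,  0.01 ,  0.014,  0.018,  0.022,
        0.026,  0.03 ,  0.034,  0.038,  0.042,  0.046,  0.05 ,  0.054,
        0.058,  0.062,  0.066,  0.07 ,  0.074,  0.078,  0.082,  0.086,
        0.09 ,  0.094,  0.098,  0.102,  0.106,  0.11 ,  0.114,  0.118,
        0.122,  0.126]))
```

View pics/crop.png

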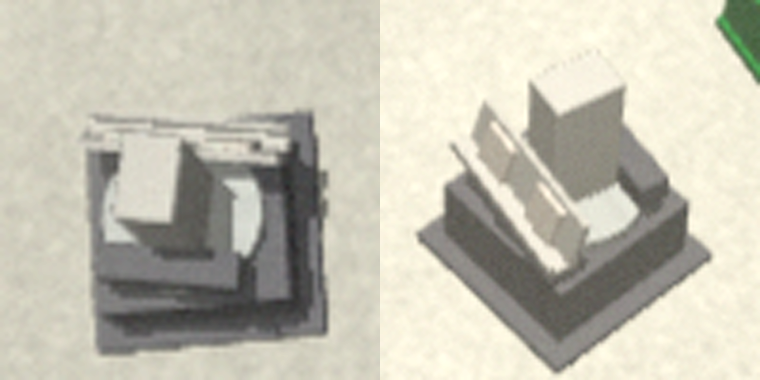

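The crop shows the white column with its ledge on the far (+x) side, sitting in the grey park block at about yaw -0.056. The tip should be at z≈12 mm. I'm moving above it.

play_rows(targets="70 297 -335 0 0.413;70 297 -335 0 0.413;70 297 -335 0 0.413;70 297 -335 0 0.413;70 297 -335 0 0.413", grip_force=40)

```text
time: 1.32
ee_pos: [0.4875, 0.3262, 0.2072]
eef_rot: [3.141, 0.0, 3.086]
wrist_force: [0.8, 1.1, 0.8]
finger_gap: 0.0696
finger_force: 0.0
```

play_rows(targets="70 0 0 0 0;70 0 0 0 0")

```text
time: 1.58
ee_pos: [0.4862, 0.3276, 0.2069]
eef_rot: [3.141, -0.0, 3.085]
wrist_force: [-0.5, 0.3, -0.4]
finger_gap: 0.0702
finger_force: 0.0
```

play_rows(targets="70 93 -104 0 0;70 93 -104 0 0;70 93 -104 0 0;70 93 -104 0 0")

```text
time: 2.08
ee_pos: [0.5788, 0.2244, 0.2067]
eef_rot: [3.141, -0.001, 3.086]
wrist_force: [-0.7, 0.5, 0.4]
finger_gap: 0.0699
finger_force: 0.0
```

Run:
```python
from h import *
s=read_state();print(s["ee_pos"],s["eef_rot"])
pic,d,W=cloud("wrist"); save("w1",pic)
T=(abs(W[...,2]-.120)<.006)&(np.hypot(W[...,0]-.579,W[...,1]-.223)<.05)
P=W[T]; print(T.sum(),np.median(P[:,2]),cv2.minAreaRect(P[:,:2].astype(np.float32)*1000),P.mean(0))
```

```text
[0.57880735 0.22444017 0.20665953] [ 3.14142698e+00 -7.25125800e-04  3.08574442e+00]
1364 0.11926793298756427 ((580.7518310546875, 222.11231994628906), (23.929607391357422, 36.288700103759766), 84.69684600830078) [0.57974267 0.22218262 0.11917203]
```

play_rows(targets="70 1 -2 -60 -0.02;60 1 -2 -114 -0.02;24 1 -2 -114 -0.02;15 1 -2 -114 -0.02;15 1 -2 -114 -0.02", grip_force=60)

```text
time: 2.75
ee_pos: [0.5815, 0.2228, 0.0954]
eef_rot: [3.14, 0.003, 3.067]
wrist_force: [0.3, 0.5, -2.3]
finger_gap: 0.0188
finger_force: 58.7
```

play_rows(targets="15 0 0 0 0;15 0 0 0 0;15 0 0 0 0")

```text
time: 3.12
ee_pos: [0.5816, 0.222, 0.0948]
eef_rot: [3.14, 0.003, 3.065]
wrist_force: [-2.1, -0.5, 7.0]
finger_gap: 0.0192
finger_force: 63.3
```

Run:
```python
from h import *
s=read_state();print({k:np.round(s[k],4) for k in("wrist_force","finger_gap","ee_pos","moment")})
p1,_,W=cloud("scene"); p2,_,_=cloud("wrist")
a=cv2.resize(p1[230:430,270:470],(400,400),interpolation=cv2.INTER_CUBIC); b=cv2.resize(p2,(400,300))
o=np.zeros((400,800,3),np.uint8);o[:,:400]=a;o[:300,400:]=b
save("g1",np.clip(o*1.5,0,255).astype(np.uint8))
```

```text
{'wrist_force': array([-2.1355, -0.507 ,  7.02  ]), 'finger_gap': np.float64(0.0192), 'ee_pos': array([0.5816, 0.222 , 0.0948]), 'moment': array([-0.1274,  0.0828,  0.0335])}
```

View pics/g1.png

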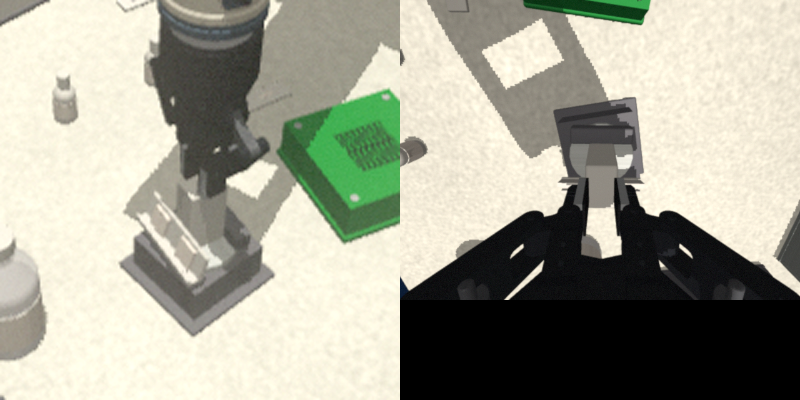

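The fingers hold the column (scene crop ~(205,190); wrist view shows pads on both sides). I'm lifting straight up.

play_rows(targets="15 0 0 8 0;15 0 0 20 0;15 0 0 45 0;15 0 0 75 0;15 0 0 100 0", grip_force=80)

```text
time: 3.85
ee_pos: [0.5803, 0.2218, 0.1946]
eef_rot: [3.141, 0.001, 3.066]
wrist_force: [0.4, -0.2, -1.0]
finger_gap: 0.015
finger_force: 0.0
```

play_rows(targets="15 0 0 0 0;15 0 0 0 0")

```text
time: 4.1
ee_pos: [0.5797, 0.2216, 0.1924]
eef_rot: [-3.141, -0.001, 3.066]
wrist_force: [-1.0, 0.1, 0.3]
finger_gap: 0.015
finger_force: 0.0
```

Run:
```python
from h import *
s=read_state();print({k:np.round(s[k],4) for k in("wrist_force","finger_gap","ee_pos","eef_rot","moment")})
for n in("scene","top"):
  p1,_,W=cloud(n)
  P=W[(np.hypot(W[...,0]-.58,W[...,1]-.222)<.05)&(W[...,2]>.1)&(W[...,2]<.152)]
  print(n,len(P),P.min(0),P.mean(0),np.histogram(P[:,2],bins=np.arange(.1,.156,.004))[0])
  if n=="scene": save("l1",np.clip(cv2.resize(p1[200:400,260:460],(600,600),interpolation=cv2.INTER_CUBIC)*1.5,0,255).astype(np.uint8))
```

```text
{'wrist_force': array([-1.0182,  0.0756,  0.3345]), 'finger_gap': np.float64(0.015), 'ee_pos': array([0.5797, 0.2216, 0.1924]), 'eef_rot': array([-3.1413e+00, -8.0000e-04,  3.0658e+00]), 'moment': array([-0.0059,  0.039 ,  0.0206])}
scene 415 [0.56211597 0.208236   0.10001368] [0.58272826 0.22403049 0.11519739] [ 37  38  44  38 169  89   0   0   0   0   0   0   0]
top 18 [0.58004854 0.20805385 0.10261439] [0.58836212 0.20885585 0.11033552] [3 5 2 4 4 0 0 0 0 0 0 0 0]
```

View pics/l1.png

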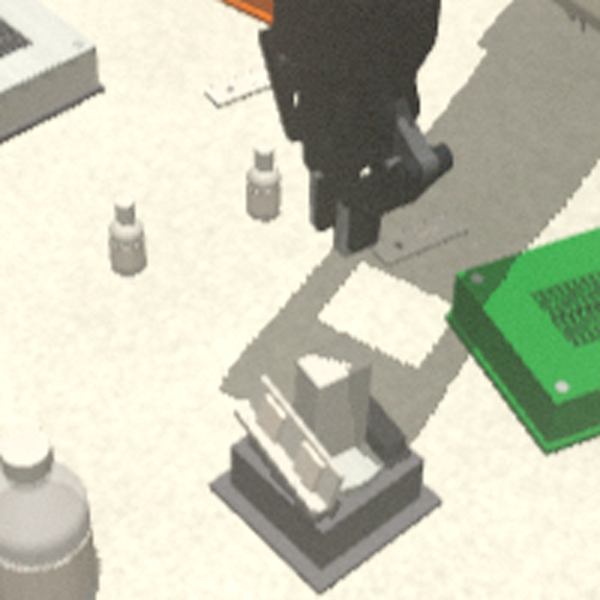

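The grip slipped off; the fingertips seem to have been only at the top of the column. I'm measuring where they really are relative to the TCP.

Run:
```python
from h import *
s=read_state();print(s["ee_pos"])
for n in("scene","top","wrist"):
  p1,_,W=cloud(n)
  G=(np.hypot(W[...,0]-.58,W[...,1]-.222)<.06)
  P=W[G&(W[...,2]>.135)]; P=P[P[:,2]<.3]
  print(n,len(P),np.percentile(P[:,2],[0,1,5]) if len(P) else 0)
  if len(P):
    L=P[P[:,2]<np.percentile(P[:,2],1)+.012]; print(" low part",L.min(0),L.max(0))
  T=G&(abs(W[...,2]-.119)<.006); Q=W[T]; print(" col",len(Q),cv2.minAreaRect(Q[:,:2].astype(np.float32)*1000) if len(Q)>5 else 0,np.median(Q,0))
```

```text
[0.57948502 0.22143376 0.19172645]
scene 1285 [0.21505828 0.21910874 0.22578182]
 low part [0.57576656 0.20624411 0.21505828] [0.5926414  0.24274357 0.23094536]
 col 287 ((579.5527954101562, 220.36329650878906), (26.305585861206055, 37.76877975463867), 87.22380828857422) [0.58127428 0.22256458 0.11951011]
top 32 [0.2662181  0.26753497 0.27252451]
 low part [0.56356833 0.1772898  0.2662181 ] [0.56489144 0.18274365 0.2756363 ]
 col 8 ((590.8193969726562, 209.0701904296875), (7.075297832489014, 1.5625430345535278), 3.6650712490081787) [0.59095557 0.20876153 0.11604035]
wrist 41991 [0.21701829 0.22610507 0.24421445]
 low part [0.5687854  0.2005072  0.21701829] [0.59293646 0.24269562 0.23810102]
 col 1522 ((580.8470458984375, 220.4403076171875), (23.35474395751953, 36.7458610534668), 84.9581527709961) [0.57922116 0.22034549 0.11922856]
```

Depth from two cameras puts the fingertips at about 0.216 with the reported TCP at 0.192. So the tips stand about 24 mm behind the reported TCP, not 8 mm ahead. I'll regrasp about 31 mm lower, in steps, checking before I close.

play_rows(targets="65 0 -1 0 0;65 0 -1 -30 0;65 0 -1 -70 0;65 0 -1 -100 0;65 0 -1 -100 0", grip_force=60)

```text
time: 4.97
ee_pos: [0.5784, 0.2199, 0.0905]
eef_rot: [-3.139, -0.005, 3.066]
wrist_force: [0.5, -0.3, 0.8]
finger_gap: 0.0649
finger_force: 0.0
```

Run:
```python
from h import *
s=read_state();print(s["ee_pos"],s["wrist_force"])
p1,_,W=cloud("scene")
G=(np.hypot(W[...,0]-.58,W[...,1]-.222)<.06)&(abs(W[...,1]-.2204)>.022)&(abs(W[...,0]-.58)<.015)
P=W[G&(W[...,2]>.06)&(W[...,2]<.25)]
for a in (P[P[:,1]>.22],P[P[:,1]<.22]):
  if len(a): print(len(a),np.percentile(a[:,2],[0,2,10]))
b,_,_=cloud("wrist")
o=np.zeros((400,800,3),np.uint8);o[:,:400]=cv2.resize(p1[230:430,270:470],(400,400),interpolation=cv2.INTER_CUBIC);o[:300,400:]=cv2.resize(b,(400,300))
save("g2",np.clip(o*1.5,0,255).astype(np.uint8))
```

```text
[0.57837771 0.2199469  0.09047336] [ 0.54124516 -0.31712254  0.82665014]
782 [0.06013166 0.12773669 0.14096939]
408 [0.07694447 0.12376321 0.13061806]
```

View pics/g2.png

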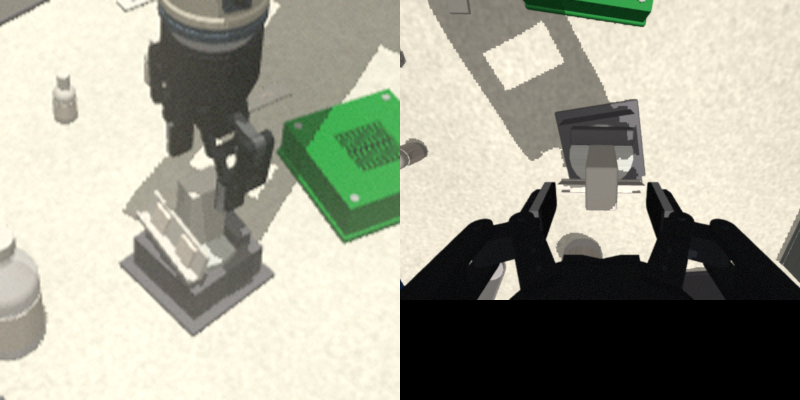

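The view confirms the open fingertips are only level with the column top, clear on both sides (wrist 545 and 655, column at 600). I'm going down 30 mm more and closing.

play_rows(targets="65 0 0 -20 0;65 0 0 -30 0;20 0 0 -30 0;20 0 0 -30 0;20 0 0 -30 0")

```text
time: 5.7
ee_pos: [0.5807, 0.2208, 0.0634]
eef_rot: [3.141, 0.001, 3.066]
wrist_force: [0.9, -0.4, -0.5]
finger_gap: 0.023
finger_force: 59.1
```

play_rows(targets="20 0 0 0 0;20 0 0 3 0;20 0 0 12 0;20 0 0 12 0", grip_force=80)

```text
time: 6.2
ee_pos: [0.5809, 0.221, 0.0759]
eef_rot: [3.141, 0.001, 3.066]
wrist_force: [0.5, 0.0, -2.4]
finger_gap: 0.0229
finger_force: 78.4
```

Now it holds: gap 23 mm, and the stand's weight shows on the wrist. I'm lifting and looking.

play_rows(targets="20 0 0 20 0;20 0 0 45 0;20 0 0 75 0;20 0 0 90 0;20 0 0 90 0")

```text
time: 6.82
ee_pos: [0.5811, 0.221, 0.1665]
eef_rot: [3.14, 0.003, 3.066]
wrist_force: [0.7, 0.2, -2.2]
finger_gap: 0.0227
finger_force: 78.6
```

Run:
```python
from h import *
s=read_state();print(s["ee_pos"],s["wrist_force"],s["moment"],s["finger_gap"])
p1,_,W=cloud("scene"); 
x=np.clip(cv2.resize(p1[180:380,260:460],(600,600),interpolation=cv2.INTER_CUBIC)*1.5,0,255).astype(np.uint8); save("l2",x)
G=(np.hypot(W[...,0]-.58,W[...,1]-.222)<.045)
P=W[G&(W[...,2]>.06)&(W[...,2]<.135)]
h,e=np.histogram(P[:,2],bins=np.arange(.06,.136,.004)); print(h)
for lo in np.arange(.1,.135,.006):
  q=P[(P[:,2]>=lo)&(P[:,2]<lo+.006)]
  if len(q): print(round(lo,3),len(q),q.min(0).round(4),q.max(0).round(4),q.mean(0).round(4))
```

```text
[0.58107059 0.22097639 0.16651669] [ 0.65986578  0.2449101  -2.21413474] [ 0.03181531  0.0234158  -0.01257493] 0.022675381746782908
[0 0 0 0 0 0 0 0 0 0 0 0 0 0 0 0 0 0 0]
```

View pics/l2.png

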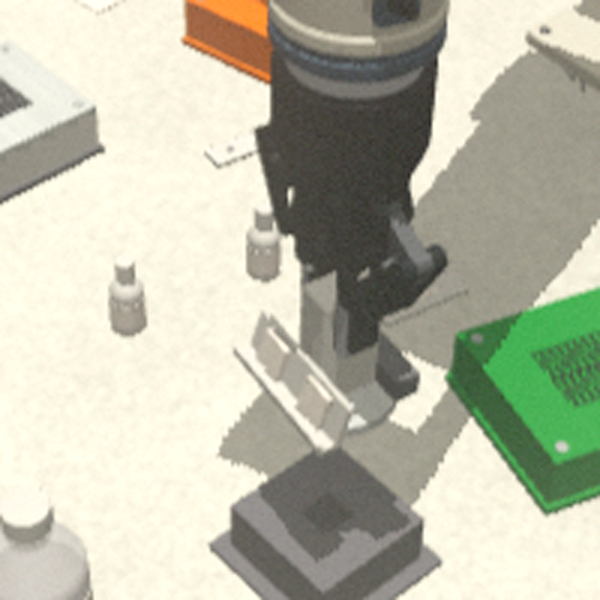

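The stand is lifted, upright, and clear of the block (pin end around (370,430) in the crop). I'm heading to the dock.

play_rows(targets="20 -31 -464 0 0;20 -31 -464 0 0;20 -31 -464 0 0;20 -31 -464 0 0;20 -31 -464 0 0")

```text
time: 7.5
ee_pos: [0.5582, -0.0929, 0.1636]
eef_rot: [3.141, -0.002, 3.066]
wrist_force: [0.7, -0.5, -3.2]
finger_gap: 0.0234
finger_force: 79.2
```

Run:
```python
from h import *
s=read_state();print(s["ee_pos"],s["eef_rot"],s["joint_positions"],s["finger_gap"])
```

```text
[ 0.55822097 -0.09287421  0.16358716] [ 3.14134361e+00 -2.18779016e-03  3.06593301e+00] [-1.85899365e-01  3.93010323e-01  1.79425565e+00  8.37310201e-06
  9.56528589e-01 -1.68104060e+00] 0.023395610260044115
```

play_rows(targets="20 -9 -151 0 0;20 -9 -151 0 0;20 -9 -151 0 0;20 -9 -151 0 0")

```text
time: 8.0
ee_pos: [0.5493, -0.2438, 0.1634]
eef_rot: [3.141, -0.002, 3.063]
wrist_force: [0.1, 0.2, -3.4]
finger_gap: 0.0232
finger_force: 79.5
```

```bash
cat >> h.py <<'E'
def ray(name,uv,z):
    p=viewer.camera_params(name);K=p["K"];M=R.from_euler('xyz',p["attitude"]).as_matrix()
    uv=np.atleast_2d(uv).astype(float)
    r=np.c_[(uv-[K[0,2],K[1,2]])/[K[0,0],K[1,1]],np.ones(len(uv))]@M.T
    return p["xyz"]+r*((z-p["xyz"][2])/r[:,2])[:,None]
E
python3 - <<'E'
from h import *
s=read_state();print(s["ee_pos"],s["eef_rot"],s["wrist_force"],s["moment"])
ps=[]
for n in("scene","wrist"):
  p1,_,W=cloud(n); ps.append(p1)
  D=(np.hypot(W[...,0]-.549,W[...,1]+.243)<.1)&(abs(W[...,2]-.046)<.006)
  v,u=np.nonzero(D)
  if len(u): Q=ray(n,np.c_[u,v],.046)[:,:2].astype(np.float32)*1000; print(n,"cover",len(Q),cv2.minAreaRect(Q))
  # collar, pin
  P=W[(np.hypot(W[...,0]-.549,W[...,1]+.243)<.045)&(W[...,2]>.06)&(W[...,2]<.16)]
  for lo in np.arange(.1,.16,.006):
    q=P[(P[:,2]>=lo)&(P[:,2]<lo+.006)]
    if len(q)>3: print(round(lo,3),len(q),q.min(0).round(4),q.max(0).round(4))
o=np.zeros((400,800,3),np.uint8);o[:,:400]=cv2.resize(ps[0][110:260,190:340],(400,400),interpolation=cv2.INTER_CUBIC);o[:300,400:]=cv2.resize(ps[1],(400,300))
save("d1",np.clip(o*1.5,0,255).astype(np.uint8))
E
```

```text
[ 0.54931321 -0.24383798  0.16337362] [ 3.14094569e+00 -2.12565727e-03  3.06256127e+00] [ 0.05750242  0.17139272 -3.36376133] [ 0.0508967  -0.02187583  0.03482641]
scene cover 1722 ((551.1610717773438, -241.25286865234375), (124.2169418334961, 128.39500427246094), 5.2603936195373535)
0.112 13 [ 0.5423 -0.2476  0.1121] [ 0.5553 -0.2367  0.1178]
0.118 12 [ 0.5456 -0.2431  0.1187] [ 0.5554 -0.2334  0.1233]
0.142 40 [ 0.5233 -0.2274  0.1423] [ 0.5693 -0.2092  0.148 ]
0.148 120 [ 0.5177 -0.2358  0.1481] [ 0.5824 -0.2077  0.154 ]
0.154 121 [ 0.5188 -0.2758  0.154 ] [ 0.5905 -0.2067  0.1599]
wrist cover 10355 ((550.5136108398438, -244.48162841796875), (120.12521362304688, 119.81211853027344), 5.113253116607666)
0.142 118 [ 0.5155 -0.2761  0.1423] [ 0.5633 -0.2095  0.148 ]
0.148 2655 [ 0.5144 -0.2825  0.148 ] [ 0.5773 -0.2075  0.154 ]
0.154 350 [ 0.5142 -0.2822  0.154 ] [ 0.5773 -0.2075  0.16  ]
```

View pics/d1.png

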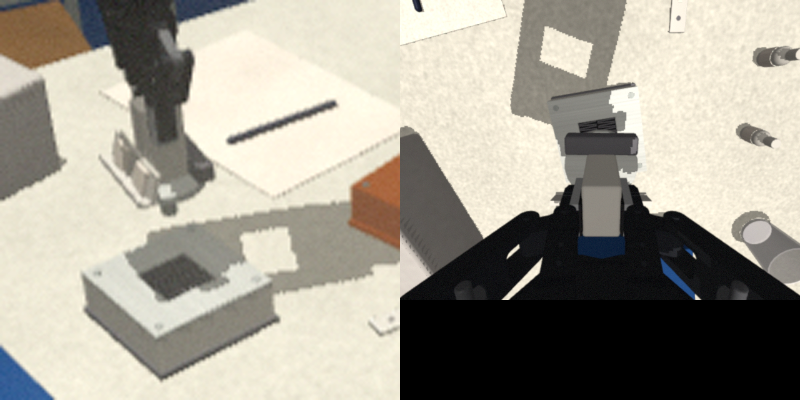

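The wrist view has the whole pale cover, centred at about (550.5,-244.5) with yaw 5°. The pin hangs clear above the brush (crop (168,205)), and its tip is 51.5 mm below the TCP. I'm descending at a point 6.5 mm +x of the centre.

play_rows(targets="20 3 0 -30 0;20 7 0 -55 0;20 7 0 -60 0;20 7 0 -63 0;20 7 0 -63 0")

```text
time: 8.72
ee_pos: [0.5579, -0.2419, 0.1026]
eef_rot: [-3.141, 0.001, 3.066]
wrist_force: [-0.8, 0.8, -3.0]
finger_gap: 0.023
finger_force: 79.4
```

play_rows(targets="20 0 0 -2 0;20 0 0 -4 0;20 0 0 -4 0")

```text
time: 9.1
ee_pos: [0.5574, -0.2422, 0.098]
eef_rot: [-3.142, -0.0, 3.066]
wrist_force: [0.3, 0.1, -2.9]
finger_gap: 0.0232
finger_force: 79.4
```

play_rows(targets="20 0 -1 -2 0;20 0 -1 -3 0;20 0 -1 -4 0;20 0 -1 -4 0")

```text
time: 9.6
ee_pos: [0.5574, -0.2431, 0.0938]
eef_rot: [3.142, -0.0, 3.066]
wrist_force: [-0.3, 0.1, -2.8]
finger_gap: 0.023
finger_force: 79.4
```

play_rows(targets="20 0 0 -1 0;20 0 0 -2 0;20 0 0 -2 0")

```text
time: 9.98
ee_pos: [0.5577, -0.2431, 0.0921]
eef_rot: [-3.141, 0.0, 3.066]
wrist_force: [-0.4, -0.3, 0.4]
finger_gap: 0.0232
finger_force: 79.9
```

Contact at about 3 N. I'm pressing slightly more and sliding around a 6.5 mm ring, counterclockwise.

play_rows(targets="20 -1.1 0.4 -1 0;20 -1.6 1.6 -1.5 0;20 -2.2 2.8 -1.5 0;20 -3.2 3.8 -1.5 0;20 -4.2 4.6 -1.5 0")

```text
time: 10.6
ee_pos: [0.5536, -0.2385, 0.0907]
eef_rot: [-3.141, 0.001, 3.066]
wrist_force: [2.0, -2.3, 1.9]
finger_gap: 0.0231
finger_force: 80.1
```

play_rows(targets="20 -1.2 0.5 0 0;20 -2.6 0.8 0 0;20 -3.9 0.8 0 0;20 -5.3 0.5 0 0;20 -6.5 0 0 0")

```text
time: 11.22
ee_pos: [0.5466, -0.2382, 0.0903]
eef_rot: [3.141, -0.0, 3.066]
wrist_force: [2.2, 1.1, 3.0]
finger_gap: 0.0229
finger_force: 80.2
```

play_rows(targets="20 -1.1 -0.8 0 0;20 -2 -1.8 0 0;20 -2.7 -3 0 0;20 -3.1 -4.3 0 0;20 -3.2 -5.6 0 0")

```text
time: 11.85
ee_pos: [0.5429, -0.2439, 0.0902]
eef_rot: [3.141, -0.001, 3.066]
wrist_force: [0.2, 3.4, 3.1]
finger_gap: 0.0228
finger_force: 80.2
```

play_rows(targets="20 0.1 -1.3 0 0;20 0.6 -2.6 0 0;20 1.2 -3.8 0 0;20 2.1 -4.8 0 0;20 3.2 -5.6 0 0")

```text
time: 12.48
ee_pos: [0.5464, -0.2498, 0.0903]
eef_rot: [-3.142, -0.001, 3.066]
wrist_force: [-3.0, 2.3, 2.7]
finger_gap: 0.0231
finger_force: 80.2
```

play_rows(targets="20 1.2 -0.5 0 0;20 2.6 -0.8 0 0;20 3.9 -0.8 0 0;20 5.3 -0.5 0 0;20 6.5 0 0 0")

```text
time: 13.1
ee_pos: [0.554, -0.2499, 0.0905]
eef_rot: [-3.141, 0.001, 3.066]
wrist_force: [0.7, -0.8, -2.4]
finger_gap: 0.0226
finger_force: 79.6
```

The force has vanished at (554,-250), so the pin is over the hole. I'm lowering gently to check.

play_rows(targets="20 0 0 0 0;20 0 0 -1.5 0;20 0 0 -3 0;20 0 0 -3 0")

```text
time: 13.6
ee_pos: [0.5537, -0.2498, 0.0874]
eef_rot: [-3.141, 0.001, 3.066]
wrist_force: [2.4, -0.6, -3.2]
finger_gap: 0.023
finger_force: 79.6
```

play_rows(targets="20 0.6 0 -2 0;20 0.6 0 -4 0;20 0.6 0 -6 0;20 0.6 0 -8 0;20 0.6 0 -8 0")

```text
time: 14.22
ee_pos: [0.5539, -0.2497, 0.0792]
eef_rot: [-3.142, 0.0, 3.066]
wrist_force: [2.6, -1.4, -3.9]
finger_gap: 0.0227
finger_force: 79.4
```

play_rows(targets="20 0.7 -0.3 -3 0;20 0.7 -0.3 -6 0;20 0.7 -0.3 -8 0;20 0.7 -0.3 -9 0;20 0.7 -0.3 -9 0")

```text
time: 14.85
ee_pos: [0.5543, -0.2499, 0.0702]
eef_rot: [3.141, -0.001, 3.066]
wrist_force: [1.0, -0.1, -3.5]
finger_gap: 0.0228
finger_force: 79.4
```

Expect the collar to land in about 2.7 mm.

play_rows(targets="20 0 0 -1 0;20 0 0 -2 0;20 0 0 -2.5 0;20 0 0 -2.5 0")

```text
time: 15.35
ee_pos: [0.5544, -0.2499, 0.0678]
eef_rot: [3.141, -0.0, 3.066]
wrist_force: [0.4, -0.0, -3.7]
finger_gap: 0.0228
finger_force: 79.4
```

play_rows(targets="20 0 0 -0.5 0;20 0 0 -1 0;20 0 0 -1 0")

```text
time: 15.72
ee_pos: [0.5545, -0.25, 0.0674]
eef_rot: [3.142, -0.0, 3.066]
wrist_force: [-2.7, 0.2, 5.4]
finger_gap: 0.0229
finger_force: 80.6
```

The collar has met the cover at about 9 N. I'm pressing 0.4 mm more and then releasing softly.

play_rows(targets="20 0 0 -0.4 0;20 0 0 -0.4 0")

```text
time: 15.98
ee_pos: [0.5544, -0.25, 0.0673]
eef_rot: [-3.142, -0.0, 3.066]
wrist_force: [-4.7, 1.1, 8.8]
finger_gap: 0.023
finger_force: 81.3
```

play_rows(targets="20 0 0 0 0;24 0 0 0 0;30 0 0 0 0;50 0 0 0 0;50 0 0 0 0", grip_force=20)

```text
time: 16.6
ee_pos: [0.5546, -0.2499, 0.0663]
eef_rot: [3.142, -0.0, 3.066]
wrist_force: [-0.2, 0.2, -1.1]
finger_gap: 0.05
finger_force: 0.0
```

play_rows(targets="60 0 0 0 0;60 0 0 40 0;60 0 0 90 0;60 0 0 120 0;60 0 0 120 0")

```text
time: 17.23
ee_pos: [0.5562, -0.2508, 0.1894]
eef_rot: [-3.14, 0.005, 3.066]
wrist_force: [-0.7, 0.3, 0.1]
finger_gap: 0.0604
finger_force: 0.0
```

Run:
```python
from h import *
s=read_state();print(s["time"],s["ee_pos"],s["wrist_force"])
ps=[]
for n in("scene","wrist","top"):
  p1,_,W=cloud(n); ps.append(p1)
  T=(abs(W[...,2]-.124)<.007)&(np.hypot(W[...,0]-.5545,W[...,1]+.25)<.035); P=W[T]
  if len(P)>50:
    A=np.c_[P[:,:2]-P[:,:2].mean(0),np.ones(len(P))]; c=np.linalg.lstsq(A,P[:,2],rcond=None)[0]
    print(n,len(P),np.median(P,0),"slope",c[:2],cv2.minAreaRect(P[:,:2].astype(np.float32)*1000))
o=np.zeros((400,800,3),np.uint8);o[:,:400]=cv2.resize(ps[0][130:280,190:340],(400,400),interpolation=cv2.INTER_CUBIC);o[:300,400:]=cv2.resize(ps[1],(400,300))
save("e1",np.clip(o*1.5,0,255).astype(np.uint8))
```

```text
17.225 [ 0.5562308  -0.25080267  0.18937869] [-0.66698759  0.29286455  0.07524367]
scene 134 [ 0.55510955 -0.24647662  0.12312085] slope [-0.011092   -0.07710848] ((554.3763427734375, -249.7707061767578), (27.307905197143555, 36.211490631103516), 82.94905090332031)
wrist 1646 [ 0.5532427  -0.25042875  0.12326089] slope [0.02172542 0.00114294] ((554.5247192382812, -250.61203002929688), (24.04448127746582, 35.90422058105469), 85.9089584350586)
top 237 [ 0.55051261 -0.24871725  0.12254466] slope [-0.01542371  0.00618766] ((552.1195068359375, -248.693603515625), (24.803709030151367, 36.472843170166016), 82.97367095947266)
```

View pics/e1.png

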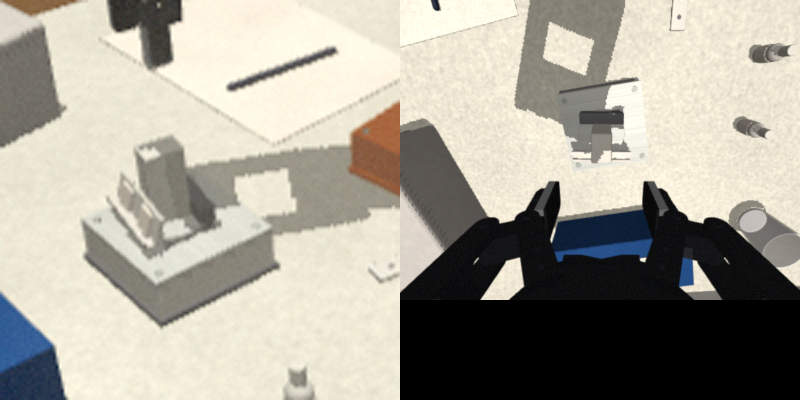

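The stand sits upright on the pale dock with its collar on the cover (crop (165,200)). The column top measures 0.123 against an expected 0.124, the same bias as in the parking block. The gripper is clear, so I'm handing in.

```bash
python3 -c "
from plant import ticket
print(ticket.close_job())"
```

```text
the job is handed in; nothing more can be done
None
```

The stand is planted in the pale dock with its collar on the cover. I measured at most about 12 N on the dock, released the stand, and handed the job in at about 17 s. The first grip slipped off the column and I regrasped lower.

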